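# Zero the lever comparator on the setting block, then gauge the notched bar

## Task

Check the impact test bar on the lever comparator. First slide the plain setting block flat along the anvil under the contact roller and, with the block lying there, turn the dial's bezel until the thick zero line stands at the tip of the pointer, and take your hand away so that it reads zero by itself. Then draw the block out and lay it flat on the rubber mat again, and slide the whole notched bar, flat on the anvil, under the roller in its place; let go and leave it there with the dial reading it, the zero setting kept. Be gentle with the sprung contact arm, and leave the two broken bar halves where they lie.

Things in the scene. Friction and masses are not known exactly. Their poses are not given: they have to be found in the camera images.
- setting_block: Plain ground steel block without a notch, 20 mm wide (own x), 60 mm long (own y), 10 mm high, 94 g; origin at the centre of its underside, z up. Starts on the rubber mat. It is the master: exactly as high as a good bar.
- bar: The whole impact test bar: square steel bar with a V notch across its middle, 10 mm wide (own x), 55 mm long (own y), 10 mm high, about 43 g; origin at the centre of its underside. Starts on the rubber mat.
- half_a: Broken half of a test bar, 10 mm wide (own x), 28 mm long (own y), 10 mm high, lying on the front part of the mat; bystander, stays. Origin at the centre of its underside.
- half_b: Second broken half, 10 x 27 x 10 mm like the first; bystander, stays.
- mat: Dark rubber mat fixed on the table, 200 mm (own x, away from the robot) by 160 mm (own y), 4 mm thick; origin at the centre of its underside, so its top is 4 mm above the origin. Mat and comparator lie side by side, in either order, in the bay between two tall hardness testers, which stand at x over 0.48 m, y below -0.12 m and y above 0.36 m: draw the arm in before it swings past them.
- stand: Lever comparator, fixed: grey base 220 mm (own x) by 84 mm (own y), with a ground steel anvil plate 112 x 56 mm on its front part, 20 mm above the table; a short post at the back carries the dial, facing up; a sprung contact arm reaches from it forward over the anvil, nothing else does. Own x points from the open front (robot side) to the dial; origin at the base's centre on the table.
- anvil (a point): Point on the anvil's top, 20 mm above the table, directly below the contact roller; axes as the stand's. The anvil reaches from 80 mm in front of it (-x) to 32 mm behind it and 28 mm to either side. The post begins 65 mm behind it, the nose of the dial housing 53 mm behind it (39 mm above the table).
- feeler: The sprung contact arm; origin at its pivot, 58 mm behind (+x) and 27 mm above point anvil. Its front end carries a free steel roller, 12 mm across, 8 mm wide, axle along the stand's y, above point anvil. At rest the roller's underside is 8 mm over the anvil; a 10 mm piece slid in from the front lifts it 2 mm against 1.5 to 2 N. It ends 6 mm before the axle; its top is below 52 mm over the table.
- dial_centre (a point): On the dial's vertical axis, 86 mm behind point anvil, 73 mm above the table, halfway up the bezel: a knurled ring 61 mm in diameter, 14 mm high (66 to 80 mm above the table); the housing below is 51 mm in diameter. Grip the ring across its diameter from above and turn; it stays where it is left (friction about 0.05 N m). Nothing stands above it.
- bezel (a joint): Angle of the bezel and its scale, rad, growing clockwise seen from above. At 0 the zero line points along the stand's +y (left). It starts between 1.75 and 2.65.
- pointer (a joint): Angle of the pointer, rad, clockwise seen from above, 0 with the arm at rest (pointing along the stand's +y); 0.628 rad for each mm of lift (one turn is 10 mm). The dial reads zero when joint bezel equals joint pointer.
- zero_mark (a point): On the bezel's thick long black zero line, 21 mm from the dial's axis; it turns with the bezel.
- pointer_tip (a point): On the black pointer near the tip of its long thin end (its short thick tail points the other way), 21 mm from the dial's axis; on the zero mark when the dial reads zero.

How it is judged:
By the outcome, as a careful person would: the job done as asked, in the order asked, and still so for the second after the job is handed in, with the robot touching nothing.
It also fails if it takes over 72 s, if anything falls off the work surface, if the arm or the gripper's body presses on something with over 40 N, if the wrist force passes 120 N, or if a joint passes its speed limit or range.

## Robot

A 7-joint arm with a two-finger parallel gripper is mounted at the origin on a cart in front of the work surface, level with it; the furniture and walls round the work are solid. World frame = base frame: x ahead of the robot, y to its left, z up, the work surface at z = 0. Lengths are in m, angles in rad, forces in N, time in s.
With the tool pointing down it reaches from about 0.4 to 0.85 m from the base axis. Payload 10.4 kg.
Tool frame: the origin (TCP) lies on the centre line of the jaws, within the pads' length; the fingertips stand 22 mm ahead of it and the grasp point (between the pads) lies 3 mm ahead of it; z points along the fingers, y is the line along which they close (so a half turn about z gives the same grasp; the last joint's range is limited). The gripper opens to 87 mm and grips with 3 to 60 N. Pads are 19 mm wide; open, the fingers measure 117 mm over their backs; the gripper's body (75 mm by 190 mm) begins 51 mm behind the grasp point.
Start: joints at [-0.023, 0.332, -0.065, 1.46, 0.022, 1.35, -0.088], TCP at [0.625, 0, 0.245] pointing down, gripper open.
Joint ranges: [-2.6, 2.6], [-0.5, 2.12], [-1.47, 1.34], [0.16, 2.42], [-1.27, 4.41], [0.06, 2.06], [-2.6, 2.6]. Speed limits (rad/s): [2.22, 2.22, 2.79, 2.79, 3.14, 3.14, 3.14].

## Interface

Orientations are given as a unit quaternion [x, y, z, w].
In Python, from bench import r gives the robot as it stands.
- The arm moves only by the tool send_path, called after "Request:" as name(argument=value, ...), one argument or row to a line, values as JSON. Schema: {"type":"object","properties":{"segments":{"type":"array","items":{"type":"array","items":{"type":"array","items":{"type":"number"},"minItems":5,"maxItems":5},"minItems":1,"maxItems":12},"minItems":1,"maxItems":1},"squeeze":{"type":"number"},"only":{"type":"string"},"quiet":{"type":"boolean"},"lines":{"type":"string"}},"required":["segments"],"additionalProperties":false}. segments is a list that holds a single list of rows (three levels of brackets), with 1 to 12 rows, each of 5 numbers: dx, dy, dz in normalised numbers (1 is 0.3 m), then a turn about the tool's z in normalised numbers (1 is pi rad), then the finger opening in m; each row is the pose to reach, as a shift and turn from the pose commanded when the call began, along the tool's axes at that moment; what a row does not reach only later rows make up. A row lasts 1/10 s, in which the tool goes at most 0.05 m and 0.15 rad, less where a joint would pass 70% of its speed; a pose out of reach is approached as far as the arm can. The fingers move at their own pace and stop on an object; squeeze is the grip in N (left out, the last holds). Time passes only in rows, so rows that do not move let the fingers close. The tool returns the time, the measured TCP pose, the force, the opening and the grip force at its end. only (a regular expression) keeps the lines of the reply that match it, lines (a string "A,B") keeps lines A to B, and quiet returns only ok. No shift or turn number may pass 1 either way. Input that does not fit is refused with a message, and nothing moves.
- r.read_state(): the state, without advancing time (a new reading comes with each control period).
- r.camera(name): name is "scene" or "side" or "wrist"; returns a dict with "img" (400x640x3 uint8, red, green, blue), "fx", "fy", "cx", "cy" (pixels), "pose" (4x4, takes a point from camera to world coordinates). Camera axes: x right, y down, z forward; pixel columns grow to the right and rows downward; lengths in m; the calibration is good to about 2 mm. A picture is of the moment at which its call begins. There is no depth.
- r.close_job(): hands the job in; it is judged then, once.
The state is a dict: "time": time; "joint_positions": joint angles; "joint_vel": joint speeds; "joint_torque": joint torques, N m; "ee_pos": TCP position; "eef_rot": TCP orientation; "ft_force": force on the tool from outside, world axes, zero at the start; "torque": the same for the moment, N m; "width": finger opening in m; "grip_force": force on a finger pad.
Only numpy, scipy, OpenCV 4.12 (cv2) and the standard library are available. Lean on these libraries where they do the work, as an engineer would, in place of code of your own. Each camera call takes 0.05 s, during which the arm holds its last target. There are 200 camera calls.

## Working session

There is one attempt and no reset: what is moved stays moved. The work goes in short steps, Python scripts to look and compute and a tool call to move; the robot and the scene stay as the last step left them, time stands still between calls to the robot, and variables do not carry over. Pictures are saved under pics/ and viewed, at most 11 in all, crops included, and the job is handed in when it is done.

```bash
ls; mkdir -p pics; python3 - <<'E'
from bench import r
import cv2,numpy as np
s=r.read_state();print({k:np.round(v,3).tolist() for k,v in s.items()})
ims=[]
for n in("scene","side","wrist"):
    c=r.camera(n);print(n,c['fx'],c['fy'],c['cx'],c['cy']);print(np.round(c['pose'],4).tolist())
    cv2.imwrite(f'pics/{n}0.png',c['img'][:,:,::-1])
E
```

```text
bench.py
pics
{'time': 0.0, 'joint_positions': [-0.023, 0.333, -0.065, 1.461, 0.022, 1.35, -0.088], 'joint_vel': [-0.001, 0.0, -0.002, -0.001, 0.002, 0.001, -0.002], 'joint_torque': [-0.0, -62.325, 0.024, -38.989, -0.061, 0.04, 0.0], 'ee_pos': [0.625, -0.0, 0.244], 'eef_rot': [0.707, 0.707, -0.001, -0.0], 'ft_force': [-0.099, 0.101, -0.532], 'torque': [-0.031, 0.009, -0.029], 'grip_force': 0.0, 'width': 0.087}
scene 459.64157138573387 459.64157138573387 318.56240518348227 197.68894468404133
[[-0.7816, -0.3285, 0.5303, 0.1238], [-0.6237, 0.4186, -0.6601, 0.6946], [-0.0051, -0.8467, -0.532, 0.5283], [0.0, 0.0, 0.0, 1.0]]
side 429.8402550011207 429.8402550011207 319.2229561403739 199.45881507465506
[[0.898, -0.3143, 0.308, 0.3027], [-0.4399, -0.622, 0.6478, -0.4248], [-0.012, -0.7172, -0.6968, 0.6498], [0.0, 0.0, 0.0, 1.0]]
wrist 289.87313584194123 289.87313584194123 323.26231329958046 199.8191249976819
[[1.0, 0.0008, -0.0006, 0.6236], [0.0006, -0.9595, -0.2817, 0.077], [-0.0008, 0.2817, -0.9595, 0.3836], [0.0, 0.0, 0.0, 1.0]]
```

View pics/wrist0.png

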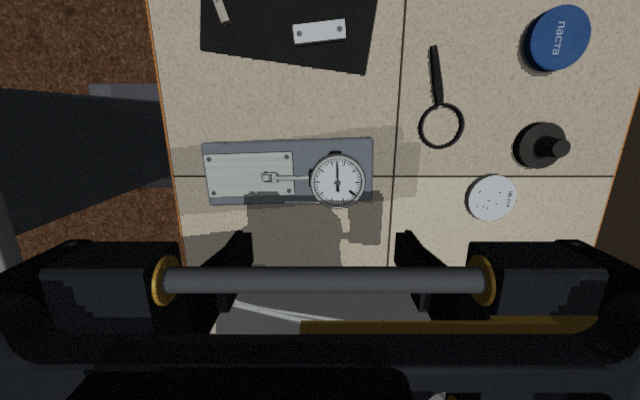

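View pics/side0.png

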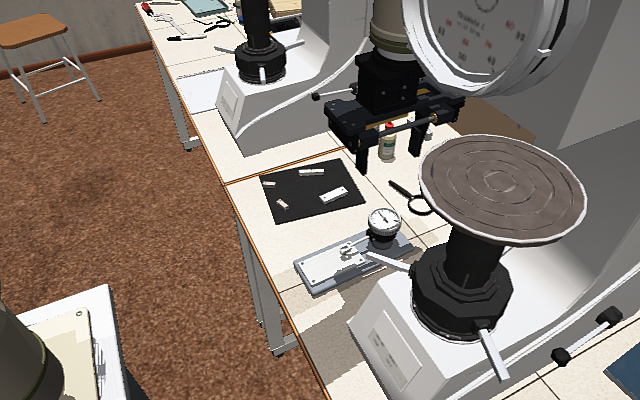

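Wrist view: the stand runs along +x, with the dial at (337,180), the roller at about (268,177), the pointer up (+y) and the zero line lower right. The block is at (319,32) on the mat to the left. In the side view the block is at (333,194), the bar at (311,172) and the halves at (268,184) and (282,204).

The rows are not in the units I measure in: shifts go in shares of 0.3 m and turns go in shares of pi rad. I convert before sending: 0.12 m / 0.3 = 0.4, 0.08 m / 0.3 = 0.2667.

```bash
cat > h.py <<'E'
import numpy as np,cv2
from bench import r
def grab(n,f=None):
    c=r.camera(n)
    if f: cv2.imwrite('pics/'+f,c['img'][:,:,::-1])
    return c
def ray(c,u,v):
    P=np.array(c['pose']);d=P[:3,:3]@[(u-c['cx'])/c['fx'],(v-c['cy'])/c['fy'],1]
    return P[:3,3],d/np.linalg.norm(d)
def plane(c,u,v,z):
    o,d=ray(c,u,v);return o+d*(z-o[2])/d[2]
def tri(rays):
    A=np.zeros((3,3));b=np.zeros(3)
    for o,d in rays:
        M=np.eye(3)-np.outer(d,d);A+=M;b+=M@o
    p=np.linalg.solve(A,b)
    return p,[np.linalg.norm((np.eye(3)-np.outer(d,d))@(p-o)) for o,d in rays]
def proj(c,p):
    P=np.linalg.inv(c['pose']);q=P[:3,:3]@p+P[:3,3]
    return np.array([c['fx']*q[0]/q[2]+c['cx'],c['fy']*q[1]/q[2]+c['cy']])
def blobs(m,amin):
    cs,_=cv2.findContours(m.astype(np.uint8)*255,cv2.RETR_EXTERNAL,cv2.CHAIN_APPROX_NONE)
    return [(cv2.minAreaRect(k),cv2.contourArea(k),k) for k in cs if cv2.contourArea(k)>amin]
E
```

Request:
send_path(
  segments=[
    [[0.1333, -0.0667, 0, 0, 0.087], [0.2667, -0.1333, 0, 0, 0.087], [0.4, -0.2, 0.0667, 0, 0.087], [0.4, -0.2, 0.0667, 0, 0.087], [0.4, -0.2, 0.0667, 0, 0.087]],
  ],
)

```text
time: 0.65
ee_pos: [0.5643, 0.1209, 0.2241]
eef_rot: [0.706, 0.708, -0.0, -0.0]
ft_force: [0.2, -0.5, 0.5]
width: 0.0871
grip_force: 0.0
```

```bash
python3 - <<'E'
from h import *
c=grab('wrist','w1.png');np.save('w1.npy',c,allow_pickle=True)
E
```

Request:
send_path(
  segments=[
    [[-0.1, -0.0667, 0, 0, 0.087], [-0.2, -0.0667, 0, 0, 0.087], [-0.2, -0.0667, 0, 0, 0.087], [-0.2, -0.0667, 0, 0, 0.087]],
  ],
)

```text
time: 1.1
ee_pos: [0.5456, 0.0581, 0.2249]
eef_rot: [0.708, 0.706, 0.0, 0.0]
ft_force: [-0.8, 0.2, -0.1]
width: 0.0871
grip_force: 0.0
```

```bash
python3 - <<'E'
from h import *
c=grab('wrist','w2.png');np.save('w2.npy',c,allow_pickle=True)
a=cv2.imread('pics/w1.png')[:,100:500];b=cv2.imread('pics/w2.png')[:,100:500]
cv2.imwrite('pics/w12.png',np.hstack([a,b]))
E
```

```text
(no output)
```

View pics/w12.png

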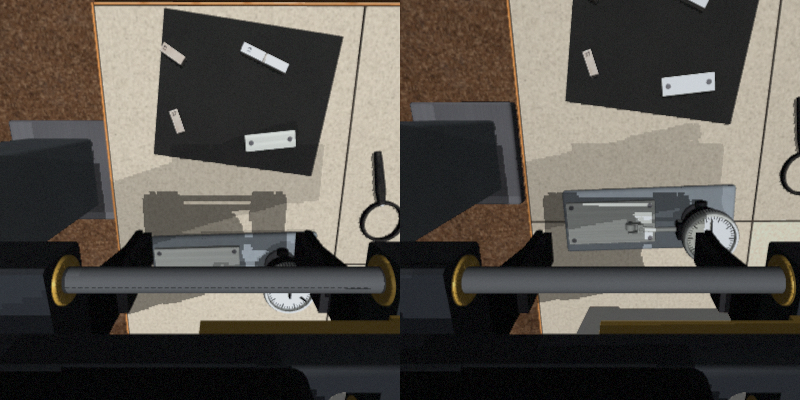

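The left half (w1, add 100 to u) shows the mat with the block at (270,141), the bar with its notch at (265,57) and the halves at (173,53) and (177,121). The right half (w2) shows the block at (688,84) and the stand, with the roller at about (634,227).

```bash
cat > m.py <<'E'
from h import *
L=lambda f:np.load(f,allow_pickle=True).item()
w0=L('w1.npy');w1=L('w2.npy')
sd=grab('side');sc=grab('scene','sc1.png')
def find(c,u,v,half=55):
    g=cv2.cvtColor(c['img'],cv2.COLOR_RGB2GRAY)
    m=g>(120);B=[b for b in blobs(m,30) if cv2.pointPolygonTest(b[2],(float(u),float(v)),False)>=0]
    return B[0] if B else None
for n,c,u,v in[('block w1',w0,370,143),('block w2',w1,388,86),('bar w1',w0,358,53),('barR w1',w0,377,63),('block side',sd,333,194),('bar side',sd,311,172)]:
    b=find(c,u,v)
    if b is None: print(n,'none',c['img'][v,u]);continue
    (cx,cy),wh,a=b[0]
    q=cv2.boxPoints(b[0]);Q=np.array([plane(c,*p,0.014) for p in q])
    e=Q[1]-Q[0],Q[2]-Q[1];l=max(e,key=np.linalg.norm)
    print(n,np.round([cx,cy,*wh],1),'area',b[1],'pos',np.round(Q.mean(0),4),'size',np.round([np.linalg.norm(x) for x in e],4),'yaw',np.round(np.degrees(np.arctan2(l[1],l[0])),1))
R={}
for k,L_ in {'block':[(w0,370,143),(w1,388,86)],'block+side':[(w0,370,143),(w1,388,86),(sd,333,194)]}.items():
    try: print(k,tri([ray(c,*find(c,u,v)[0][0]) for c,u,v in L_]))
    except Exception as e: print(k,e)
E
python3 m.py
```

```text
block w1 [325.7 128.2 272.1 247.3] area 50102.5 pos [0.5657 0.1661 0.014 ] size [0.2877 0.2856] yaw 82.1
block w2 [388.3  83.5  18.9  53.7] area 930.5 pos [0.6184 0.1685 0.014 ] size [0.0597 0.0201] yaw 6.0
bar w1 [325.7 128.2 272.1 247.3] area 50102.5 pos [0.5657 0.1661 0.014 ] size [0.2877 0.2856] yaw 82.1
barR w1 [325.7 128.2 272.1 247.3] area 50102.5 pos [0.5657 0.1661 0.014 ] size [0.2877 0.2856] yaw 82.1
block side [333.  193.5   7.1  27.6] area 157.0 pos [0.6187 0.1694 0.014 ] size [0.0656 0.0216] yaw 6.1
bar side [313.  170.5   3.   20. ] area 47.0 pos [0.6128 0.2579 0.014 ] size [0.0458 0.0105] yaw -26.9
block (array([0.5762535 , 0.17187773, 0.15796054]), [np.float64(0.020746862301821583), np.float64(0.020746862301821708)])
block+side (array([0.59777838, 0.16980784, 0.02743006]), [np.float64(0.03496514557421914), np.float64(0.01771114566039186), np.float64(0.018659139244804748)])
```

View pics/sc1.png

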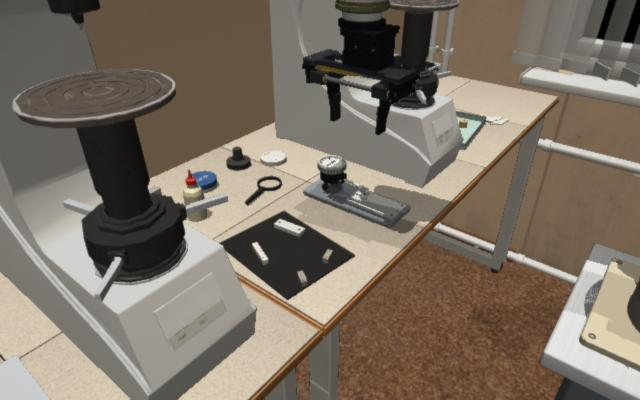

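Scene view: mat with the block at (289,227), the bar at (260,253) and the halves in front; the stand is to the right with its front open. Next I fix the nested contours and get two closer views of the stand.

Converted, -0.1 m / 0.3 = -0.3333, 0.05 m / 0.3 = 0.1667.

```bash
sed -i 's/cv2.RETR_EXTERNAL/cv2.RETR_LIST/' h.py
sed -i "s/m=g>(120);B=.*/m=cv2.morphologyEx((g>120).astype(np.uint8),cv2.MORPH_CLOSE,np.ones((3,3)));B=sorted([b for b in blobs(m,30) if cv2.pointPolygonTest(b[2],(float(u),float(v)),False)>=0],key=lambda b:b[1])/; s/,'scene','sc1.png'//" m.py
cat >> m.py <<'E'
print('bar',tri([ray(c,*find(c,u,v)[0][0]) for c,u,v in [(w0,358,53),(sd,311,172)]]))
E
python3 m.py
```

```text
block w1 [370.3 140.4  17.2  50.7] area 799.5 pos [0.6186 0.1687 0.014 ] size [0.0593 0.0201] yaw 6.1
block w2 [388.3  83.5  18.9  53.7] area 930.5 pos [0.6184 0.1685 0.014 ] size [0.0597 0.0201] yaw 6.0
bar w1 [364.3  56.9  50.5  10.3] area 471.0 pos [0.6079 0.2588 0.014 ] size [0.0102 0.0552] yaw -23.8
barR w1 [364.3  56.9  50.5  10.3] area 471.0 pos [0.6079 0.2588 0.014 ] size [0.0102 0.0552] yaw -23.8
block side [333.5 194.6   9.4  27.6] area 172.5 pos [0.6181 0.1661 0.014 ] size [0.0656 0.0286] yaw 6.1
bar side [312.5 172.    6.   21. ] area 57.0 pos [0.6095 0.2537 0.014 ] size [0.0481 0.0209] yaw -26.9
block (array([0.61879271, 0.16869523, 0.01284686]), [np.float64(7.196463764770244e-05), np.float64(7.196463764762466e-05)])
block+side (array([0.61912231, 0.16868848, 0.01104629]), [np.float64(0.00016548465120584086), np.float64(0.00019782122592015795), np.float64(4.555701520763999e-05)])
bar (array([0.60997021, 0.25909616, 0.0093996 ]), [np.float64(0.0018255587474697275), np.float64(0.0018255587474698739)])
```

Request:
send_path(
  segments=[
    [[-0.1333, 0.0667, 0.0333, 0, 0.087], [-0.2667, 0.1667, 0.1, 0, 0.087], [-0.3333, 0.2, 0.1, 0, 0.087], [-0.3333, 0.2, 0.1, 0, 0.087], [-0.3333, 0.2, 0.1, 0, 0.087]],
  ],
)

```text
time: 1.85
ee_pos: [0.6051, -0.0395, 0.1942]
eef_rot: [0.707, 0.707, -0.0, -0.0]
ft_force: [-0.1, -0.3, -0.2]
width: 0.0871
grip_force: 0.0
```

```bash
python3 -c "
from h import *
np.save('s1.npy',grab('wrist','s1.png'),allow_pickle=True)"
```

Request:
send_path(
  segments=[
    [[0.0667, -0.1333, 0, 0, 0.087], [0.1, -0.2, 0, 0, 0.087], [0.1, -0.2, 0, 0, 0.087], [0.1, -0.2, 0, 0, 0.087]],
  ],
)

```text
time: 2.3
ee_pos: [0.545, -0.0086, 0.1954]
eef_rot: [0.706, 0.708, 0.001, 0.001]
ft_force: [0.7, 0.1, 0.5]
width: 0.0872
grip_force: 0.0
```

```bash
python3 - <<'E'
from h import *
np.save('s2.npy',grab('wrist','s2.png'),allow_pickle=True)
cv2.imwrite('pics/s12.png',np.hstack([cv2.imread('pics/s1.png')[:260,160:560],cv2.imread('pics/s2.png')[:260,160:560]]))
E
```

```text
(no output)
```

View pics/s12.png

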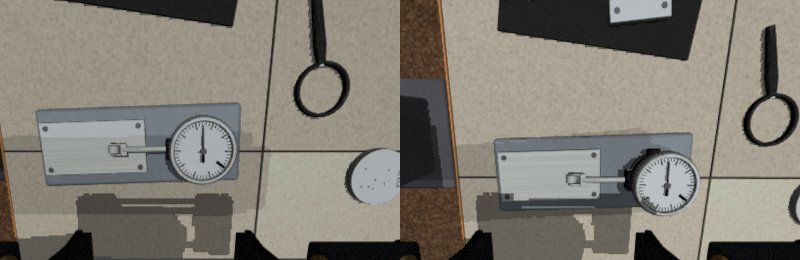

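s1 (add 160 to u) shows the dial face at about (203,150), the roller at (118,150) and the anvil screws at (46,127), (138,124), (46,171) and (139,167). In s2 the dial is at (667,185), the roller at (575,179) and the zero line at the lower right.

```bash
cat > st.py <<'E'
from h import *
L=lambda f:np.load(f,allow_pickle=True).item()
a,b=L('s1.npy'),L('s2.npy')
def dark(c,u,v,h=4):
    g=255.-cv2.cvtColor(c['img'],cv2.COLOR_RGB2GRAY)[v-h:v+h+1,u-h:u+h+1]
    g=np.clip(g-np.median(g)-15,0,None);yy,xx=np.mgrid[v-h:v+h+1,u-h:u+h+1]
    return (g*xx).sum()/g.sum(),(g*yy).sum()/g.sum()
A=[(206,127),(298,124),(206,171),(299,167)];B=[(263,157),(353,154),(265,197),(353,195)]
S=[]
for p,q in zip(A,B):
    P,Q=dark(a,*p),dark(b,*q);t=tri([ray(a,*P),ray(b,*Q)]);S.append(plane(a,*P,.02)/2+plane(b,*Q,.02)/2);print('screw',np.round(t[0],4),np.round(t[1][0],4),np.round(plane(a,*P,.02),4),np.round(plane(b,*Q,.02),4))
S=np.array(S);print('screw centre',S.mean(0),'yaws',[np.degrees(np.arctan2(*(S[j]-S[i])[[1,0]])) for i,j in((0,1),(2,3))],'xyaw',[np.degrees(np.arctan2(*(S[j]-S[i])[[0,1]])) for i,j in((2,0),(3,1))])
def face(c,u,v):
    g=cv2.cvtColor(c['img'],cv2.COLOR_RGB2GRAY)
    m=cv2.morphologyEx((g>150).astype(np.uint8),cv2.MORPH_CLOSE,np.ones((7,7)))
    w=np.zeros_like(m);cv2.circle(w,(u,v),36,1,-1)
    bl=max(blobs(m*w,100),key=lambda k:k[1]);e=cv2.fitEllipse(cv2.convexHull(bl[2]));return e
ea,eb=face(a,363,150),face(b,427,185);print('ell',ea,eb)
t=tri([ray(a,*ea[0]),ray(b,*eb[0])]);print('dial',t,plane(a,*ea[0],.078),plane(b,*eb[0],.078))
t=tri([ray(a,278,150),ray(b,335,179)]);print('roller',t)
for c,e,n in((a,ea,'s1'),(b,eb,'s2')):
    x,y=map(int,e[0]);cv2.imwrite(f'pics/d{n}.png',cv2.resize(c['img'][y-35:y+35,x-100:x+40,::-1],None,fx=5,fy=5,interpolation=cv2.INTER_CUBIC))
cv2.imwrite('pics/dd.png',np.vstack([cv2.resize(cv2.imread(f'pics/d{n}.png'),(560,280)) for n in('s1','s2')]))
E
python3 st.py
```

```text
screw [0.479  0.0236 0.0196] 0.0 [0.4791 0.0237 0.02  ] [0.479  0.0237 0.02  ]
screw [0.5769 0.0269 0.0195] 0.0001 [0.5769 0.027  0.02  ] [0.5768 0.027  0.02  ]
screw [ 0.4816 -0.0187  0.0292] 0.0009 [ 0.4773 -0.0213  0.02  ] [ 0.4801 -0.0204  0.02  ]
screw [ 0.5782 -0.017   0.0268] 0.0013 [ 0.5784 -0.0169  0.02  ] [ 0.5784 -0.0201  0.02  ]
screw centre [0.52825804 0.00282365 0.02      ] yaws [np.float64(1.949930049799279), np.float64(1.3566499146522113)] xyaw [np.float64(0.4224857081457204), np.float64(-1.9088545711963725)]
ell ((363.1110534667969, 149.84344482421875), (63.388309478759766, 65.93409729003906), 37.92204284667969) ((429.54736328125, 187.34385681152344), (64.56585693359375, 70.01519775390625), 42.34326171875)
dial (array([0.6367494 , 0.00882945, 0.09054549]), [np.float64(0.0007393878710812701), np.float64(0.0007393878710813472)]) [0.63880665 0.00804439 0.078     ] [0.6411829  0.00508448 0.078     ]
roller (array([0.55680424, 0.00231586, 0.03018303]), [np.float64(4.4837210922059655e-05), np.float64(4.483721092203988e-05)])
```

View pics/dd.png

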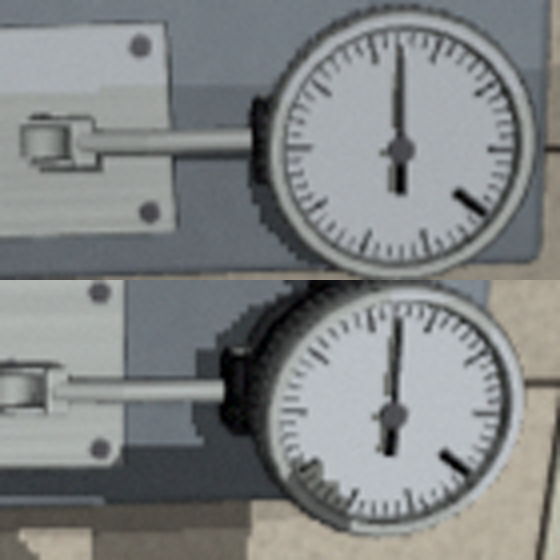

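The enlarged crops show the hub at s1 (363,151.5) and s2 (427.2,185.5), and the lower right screw at s1 (300.2,167) and s2 (354,194). The thick zero line is at the lower right, and the pointer points to +y.

```bash
python3 - <<'E'
from h import *
L=lambda f:np.load(f,allow_pickle=True).item()
a,b=L('s1.npy'),L('s2.npy')
for n,p,q,z in(('hub',(363,151.5),(427.2,185.5),.078),('scr LR',(300.2,167),(354,194),.02),('scr UR',(298.2,125.6),(354,155),.02),('zero',(263+470/4,114+203/4),(329+456/4,152+183/4),.077),('tip',(263+400/4,114+48/4),(329+398/4,152+40/4),.077)):
    print(n,tri([ray(a,*p),ray(b,*q)]),plane(a,*p,z),plane(b,*q,z))
E
```

```text
hub (array([0.63882045, 0.00669922, 0.07796521]), [np.float64(0.00011257115031828243), np.float64(0.00011257115031826407)]) [0.63876562 0.00660245 0.078     ] [0.63885641 0.00680911 0.078     ]
scr LR (array([ 0.57879034, -0.01705613,  0.02055629]), [np.float64(8.995628893059996e-05), np.float64(8.995628893050527e-05)]) [ 0.5787046  -0.01723477  0.02      ] [ 0.57889096 -0.01712357  0.02      ]
scr UR (array([0.577514  , 0.02659296, 0.01939112]), [np.float64(2.147848548128789e-06), np.float64(2.1478485481285355e-06)]) [0.57756407 0.02661197 0.02      ] [0.57744905 0.02667545 0.02      ]
zero (array([ 0.65500937, -0.00513529,  0.07709169]), [np.float64(0.000117930064170042), np.float64(0.00011793006417002622)]) [ 0.65497582 -0.0052567   0.077     ] [ 0.65509923 -0.00505436  0.077     ]
tip (array([0.63797495, 0.02826046, 0.07749361]), [np.float64(2.4595082526589062e-05), np.float64(2.4595082526547456e-05)]) [0.63805186 0.02826476 0.077     ] [0.63814475 0.02816181 0.077     ]
```

Measured: block (0.6187,0.1686) at 6.0° and bar (0.608,0.259) at -23.8°. The anvil point is (0.5528,0.0038), stand yaw 1.9°, dial centre (0.6388,0.0067,0.078). The bezel is at about 2.23 rad, so it needs about -0.97 rad of turn with the block in place. Heights check out (0.078, 0.020, 0.013). I go above the block and grasp it 18 mm towards the robot from its centre.

Converted, 0.175 m / 0.3 = 0.5833, 0.15 m / 0.3 = 0.5, 1.466 rad / 3.1416 = 0.4666.

```bash
cat > d.py <<'E'
import sys,numpy as np
from scipy.spatial.transform import Rotation as R
from bench import r
# d.py x y z toolx_angle_deg(world) -> tool-frame delta
x,y,z,a=map(float,sys.argv[1:5]);s=r.read_state();M=R.from_quat(s['eef_rot']).as_matrix()
d=M.T@(np.array([x,y,z])-s['ee_pos']);cur=np.degrees(np.arctan2(M[1,0],M[0,0]))
t=(cur-a+180)%360-180
print('t',s['time'],'delta',np.round(d,4),'turn',round(np.radians(t),4),'cur',np.round(s['ee_pos'],4),round(cur,2),'tilt',np.round(M[:,2],4),'F',np.round(s['ft_force'],1),'q7',round(s['joint_positions'][6],2))
E
```

Request:
send_path(
  segments=[
    [[0.0667, 0.0333, 0, 0.0477, 0.05], [0.1333, 0.0667, 0, 0.0955, 0.05], [0.2, 0.1, 0, 0.1432, 0.05], [0.3, 0.1333, 0.0667, 0.191, 0.05], [0.4, 0.1667, 0.1333, 0.2387, 0.05], [0.5, 0.1867, 0.2, 0.2865, 0.05], [0.5833, 0.1867, 0.2667, 0.3342, 0.05], [0.5833, 0.1867, 0.3333, 0.382, 0.05], [0.5833, 0.1867, 0.3333, 0.4297, 0.05], [0.5833, 0.1867, 0.3333, 0.4666, 0.05], [0.5833, 0.1867, 0.3333, 0.4666, 0.05], [0.5833, 0.1867, 0.3333, 0.4666, 0.05]],
  ],
  squeeze=20,
)

```text
time: 3.55
ee_pos: [0.6014, 0.1652, 0.0945]
eef_rot: [0.999, 0.054, 0.0, 0.0]
ft_force: [-0.3, 0.3, -0.1]
width: 0.0499
grip_force: 0.0
```

```bash
python3 d.py 0.6008 0.1667 0.028 6.0
```

```text
t 3.55 delta [-0.0004 -0.0016  0.0665] turn 0.0038 cur [0.6014 0.1652 0.0945] 6.22 tilt [ 3.e-04 -2.e-04 -1.e+00] F [-0.3  0.3 -0.1] q7 -1.78
```

Converted, 0.0655 m / 0.3 = 0.2183, 0.06 m / 0.3 = 0.2.

Request:
send_path(
  segments=[
    [[0, -0.005, 0.1, 0, 0.05], [0, -0.005, 0.1667, 0, 0.05], [0, -0.005, 0.2, 0, 0.05], [0, -0.005, 0.2183, 0, 0.05], [0, -0.005, 0.2183, 0, 0.05], [0, -0.005, 0.2183, 0, 0.0], [0, -0.005, 0.2183, 0, 0.0], [0, -0.005, 0.2183, 0, 0.0], [0, -0.005, 0.2183, 0, 0.0], [0, -0.005, 0.2183, 0, 0.0]],
  ],
  squeeze=25,
)

```text
time: 4.55
ee_pos: [0.601, 0.1666, 0.0294]
eef_rot: [0.999, 0.052, 0.0, -0.0]
ft_force: [-0.0, 0.0, 1.2]
width: 0.0197
grip_force: 25.0
```

```bash
python3 d.py 0.6008 0.1667 0.028 6.0
```

```text
t 4.55 delta [-0.0002 -0.0001  0.0014] turn 0.0002 cur [0.601  0.1666 0.0294] 6.01 tilt [ 5.e-04  2.e-04 -1.e+00] F [-0.   0.   1.2] q7 -1.79
```

Converted, -0.07 m / 0.3 = -0.2333, -0.04 m / 0.3 = -0.1333.

Request:
send_path(
  segments=[
    [[0, 0, -0.0333, 0, 0], [0, 0, -0.1333, 0, 0], [0, 0, -0.2333, 0, 0], [0, 0, -0.2333, 0, 0], [0, 0, -0.2333, 0, 0]],
  ],
)

```text
time: 5.05
ee_pos: [0.6012, 0.1666, 0.1001]
eef_rot: [0.999, 0.052, 0.001, -0.0]
ft_force: [0.0, 0.7, -1.1]
width: 0.0198
grip_force: 25.0
```

```bash
python3 d.py 0.4868 0.0016 0.055 1.9
python3 d.py 0.4868 0.1666 0.1 1.9
```

```text
t 5.05 delta [-0.1311  0.1522  0.0448] turn 0.0716 cur [0.6012 0.1666 0.1001] 6.01 tilt [ 1.6e-03  6.0e-04 -1.0e+00] F [ 0.   0.7 -1.1] q7 -1.79
t 5.05 delta [-1.138e-01 -1.190e-02 -1.000e-04] turn 0.0716 cur [0.6012 0.1666 0.1001] 6.01 tilt [ 1.6e-03  6.0e-04 -1.0e+00] F [ 0.   0.7 -1.1] q7 -1.79
```

Converted, 0.152 m / 0.3 = 0.5067, 0.135 m / 0.3 = 0.45, 0.0716 rad / 3.1416 = 0.0228.

Request:
send_path(
  segments=[
    [[-0.1333, 0, 0, 0.0064, 0], [-0.2667, 0, 0, 0.0127, 0], [-0.3833, 0.0667, 0, 0.0228, 0], [-0.4, 0.2, 0, 0.0228, 0], [-0.4167, 0.3333, 0, 0.0228, 0], [-0.4333, 0.45, 0.0333, 0.0228, 0], [-0.4367, 0.5067, 0.1, 0.0228, 0], [-0.4367, 0.5067, 0.1333, 0.0228, 0], [-0.4367, 0.5067, 0.15, 0.0228, 0], [-0.4367, 0.5067, 0.15, 0.0228, 0], [-0.4367, 0.5067, 0.15, 0.0228, 0]],
  ],
)

```text
time: 6.15
ee_pos: [0.4867, 0.0029, 0.0543]
eef_rot: [1.0, 0.017, 0.0, -0.0]
ft_force: [0.8, -0.8, -1.2]
width: 0.0197
grip_force: 25.0
```

```bash
python3 d.py 0.4868 0.0016 0.0455 1.9
```

```text
t 6.15 delta [0.0001 0.0013 0.0088] turn 0.0018 cur [0.4867 0.0029 0.0543] 2.0 tilt [ 2.e-04  3.e-04 -1.e+00] F [ 0.8 -0.8 -1.2] q7 -1.6
```

Converted, 0.0085 m / 0.3 = 0.0283, 0.007 m / 0.3 = 0.0233, 0.002 rad / 3.1416 = 0.0006.

Request:
send_path(
  segments=[
    [[0, 0.0017, 0.0133, 0.0006, 0], [0, 0.0017, 0.0233, 0.0006, 0], [0, 0.0017, 0.0283, 0.0006, 0], [0, 0.0017, 0.0283, 0.0006, 0], [0, 0.0017, 0.0283, 0.0006, 0]],
  ],
)

```text
time: 6.65
ee_pos: [0.4865, 0.0012, 0.0456]
eef_rot: [1.0, 0.016, 0.0, -0.0]
ft_force: [0.1, 0.2, -0.3]
width: 0.0195
grip_force: 25.0
```

```bash
python3 d.py 0.4868 0.0016 0.0455 1.9
python3 -c "
from h import *
cv2.imwrite('pics/a1.png',np.hstack([cv2.resize(grab('side')['img'][200:320,260:460,::-1],(400,240)),cv2.resize(grab('scene')['img'][130:250,260:460,::-1],(400,240))]))"
```

```text
t 6.65 delta [ 0.0003 -0.0004  0.0001] turn -0.002 cur [0.4865 0.0012 0.0456] 1.79 tilt [ 1.e-04  0.e+00 -1.e+00] F [ 0.1  0.2 -0.3] q7 -1.6
```

View pics/a1.png

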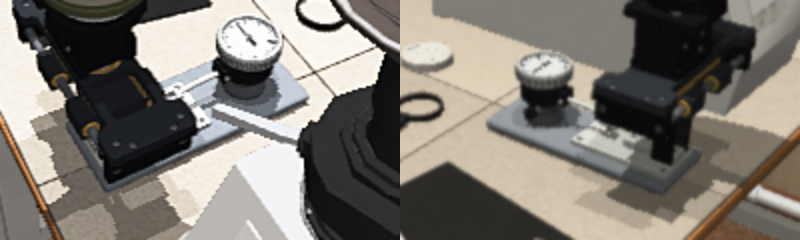

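The side and scene crops show the block held low over the front of the anvil, in line with the roller. The force change (-1.2 to -0.3 N) says it is just touching. I press about 0.7 mm and slide in slowly.

Converted, 0.023 m / 0.3 = 0.0767, 0.021 m / 0.3 = 0.07.

Request:
send_path(
  segments=[
    [[0, 0, 0.0023, 0, 0], [0.02, 0, 0.0023, 0, 0], [0.0367, 0, 0.0023, 0, 0], [0.0433, 0, 0.0023, 0, 0], [0.05, 0, 0.0023, 0, 0], [0.0567, 0, 0.0023, 0, 0], [0.0633, 0, 0.0023, 0, 0], [0.07, 0, 0.0023, 0, 0], [0.0767, 0, 0.0023, 0, 0]],
  ],
)

```text
time: 7.65
ee_pos: [0.5083, 0.0018, 0.0452]
eef_rot: [1.0, 0.015, -0.001, -0.0]
ft_force: [-10.0, -0.5, 12.5]
width: 0.0197
grip_force: 25.0
```

```bash
python3 d.py 0.5348 0.0032 0.0455 1.9
```

```text
t 7.65 delta [ 0.0265 -0.0006 -0.0003] turn -0.0022 cur [0.5083 0.0018 0.0452] 1.77 tilt [-2.6e-03  1.0e-04 -1.0e+00] F [-10.   -0.5  12.5] q7 -1.59
```

Request:
send_path(
  segments=[
    [[-0.0033, 0, -0.0017, 0, 0], [-0.0033, 0, -0.0033, 0, 0], [-0.0033, 0, -0.0033, 0, 0]],
  ],
)

```text
time: 7.95
ee_pos: [0.5084, 0.0018, 0.0457]
eef_rot: [1.0, 0.016, 0.0, 0.0]
ft_force: [0.1, -0.2, -3.4]
width: 0.0193
grip_force: 25.0
```

```bash
python3 d.py 0.5348 0.0032 0.0455 1.9
python3 -c "
from h import *
np.save('sA.npy',grab('scene'),allow_pickle=True);np.save('dA.npy',grab('side'),allow_pickle=True)
cv2.imwrite('pics/a2.png',np.hstack([cv2.resize(np.load('dA.npy',allow_pickle=True).item()['img'][225:285,320:420,::-1],(400,240)),cv2.resize(np.load('sA.npy',allow_pickle=True).item()['img'][150:210,310:410,::-1],(400,240))]))"
```

```text
t 7.95 delta [ 0.0264 -0.0005  0.0002] turn -0.0019 cur [0.5084 0.0018 0.0457] 1.79 tilt [ 0. -0. -1.] F [ 0.1 -0.2 -3.4] q7 -1.59
```

View pics/a2.png

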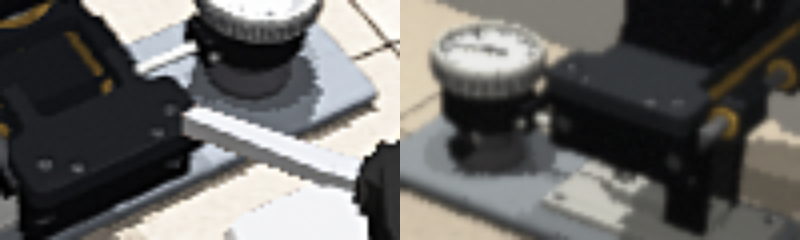

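The crops show the gripper low with the block under the roller; the force (-3.4 N) is block weight plus roller spring, so the roller has climbed on. I continue with less downward preload.

Converted, 0.0262 m / 0.3 = 0.0873, -0.0003 m / 0.3 = -0.001.

Request:
send_path(
  segments=[
    [[0.0067, 0, 0.001, 0, 0], [0.0167, 0, 0.001, 0, 0], [0.0267, 0, 0.001, 0, 0], [0.0367, 0, 0.001, 0, 0], [0.0467, 0, 0.001, 0, 0], [0.0567, -0.0007, 0.001, 0, 0], [0.0667, -0.001, 0.001, 0, 0], [0.0767, -0.0013, 0.001, 0, 0], [0.0833, -0.0017, 0.001, 0, 0], [0.0873, -0.0017, 0.001, 0, 0], [0.0873, -0.0017, 0.001, 0, 0]],
  ],
)

```text
time: 9.15
ee_pos: [0.5349, 0.0031, 0.0456]
eef_rot: [1.0, 0.016, 0.0, 0.0]
ft_force: [-0.3, -1.9, -2.4]
width: 0.0195
grip_force: 25.0
```

```bash
python3 d.py 0.5348 0.0032 0.0455 1.9
```

```text
t 9.15 delta [-0.0001 -0.0002  0.0001] turn -0.002 cur [0.5349 0.0031 0.0456] 1.78 tilt [ 4.e-04 -1.e-04 -1.e+00] F [-0.3 -1.9 -2.4] q7 -1.58
```

Converted, -0.13 m / 0.3 = -0.4333, -0.12 m / 0.3 = -0.4.

Request:
send_path(
  segments=[
    [[0, 0, 0.001, 0, 0.0], [0, 0, 0.001, 0, 0.045], [0, 0, 0.001, 0, 0.045], [0, 0, 0.001, 0, 0.045], [0, 0, 0.001, 0, 0.045], [0, 0, -0.0333, 0, 0.045], [0, 0, -0.1333, 0, 0.045], [0.0333, 0, -0.2667, 0, 0.045], [0.1, 0, -0.4, 0, 0.087], [0.1, 0, -0.4333, 0, 0.087], [0.1, 0, -0.4333, 0, 0.087], [0.1, 0, -0.4333, 0, 0.087]],
  ],
  squeeze=12,
)

```text
time: 10.35
ee_pos: [0.5637, 0.004, 0.1747]
eef_rot: [1.0, 0.016, -0.001, 0.0]
ft_force: [0.1, 0.0, -0.8]
width: 0.0694
grip_force: 0.0
```

```bash
python3 d.py 0.6388 0.0067 0.12 1.9
python3 - <<'E'
from h import *
c=grab('wrist','k1.png');np.save('k1.npy',c,allow_pickle=True)
u,v=proj(c,np.array([.6388,.0067,.078]));print(u,v);u,v=int(u),int(v)
cv2.imwrite('pics/k1c.png',cv2.resize(c['img'][max(v-60,0):v+130,max(u-100,0):u+100,::-1],None,fx=3,fy=3,interpolation=cv2.INTER_CUBIC))
E
```

```text
t 10.35 delta [ 0.0752 -0.0003  0.0546] turn -0.0019 cur [0.5637 0.004  0.1747] 1.79 tilt [-1.4e-03 -1.0e-04 -1.0e+00] F [ 0.1  0.  -0.8] q7 -1.59
322.44055428232343 116.02806194285635
```

View pics/k1c.png

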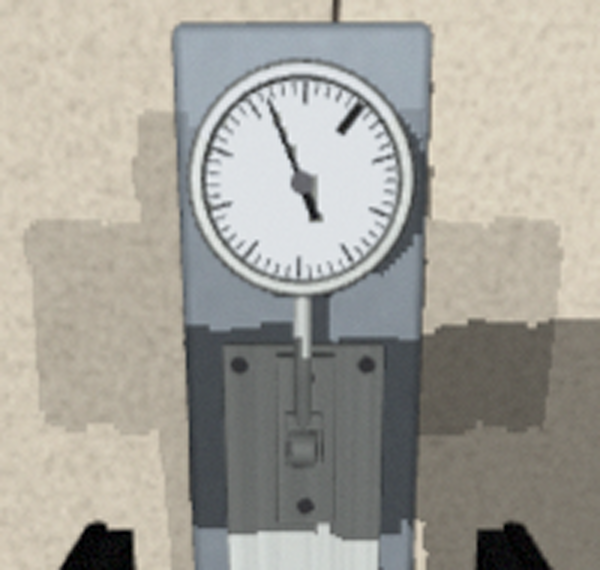

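The block lies under the roller and the pointer has swung to about 70° (expected 72°), tip at crop (269,100). The zero line is at (352,118) and the hub at (304,183). I measure both angles in code.

```bash
cat > ang.py <<'E'
from h import *
import sys
def angles(c,ctr=(.6388,.0067),z=.0765,yaw=np.radians(1.9)):
    g=cv2.cvtColor(c['img'],cv2.COLOR_RGB2GRAY).astype(np.float32)
    th=np.radians(np.arange(0,360,.5))       # cw from stand +y
    def dark(rs):
        out=0
        for rr in rs:
            w=np.pi/2+yaw-th;P=[proj(c,np.array([ctr[0]+rr*np.cos(a),ctr[1]+rr*np.sin(a),z])) for a in w]
            P=np.array(P,np.float32)
            out=out+cv2.remap(g,P[:,:1].copy(),P[:,1:].copy(),cv2.INTER_LINEAR)[:,0]
        d=out/len(rs);return np.clip(np.median(d)-d-20,0,None)
    def peaks(d):
        k,l=cv2.connectedComponents((np.tile(d,2)>0).astype(np.uint8)[None]);res=[];t2=np.r_[th,th+2*np.pi];dd=np.tile(d,2)
        for i in range(1,k):
            m=l[0]==i;a=(t2[m]*dd[m]).sum()/dd[m].sum()
            if not m[0] and a<2*np.pi+.2: res.append((round(a%(2*np.pi),3),round(dd[m].sum())))
        return sorted(set(res),key=lambda t:-t[1])[:4]
    return {'r12-15':peaks(dark(np.arange(.012,.0155,.001))),'r18-21':peaks(dark(np.arange(.018,.0215,.001)))}
if __name__=='__main__':
    c=np.load(sys.argv[1],allow_pickle=True).item() if len(sys.argv)>1 else grab('wrist')
    from itertools import product
    for k,v in angles(c).items(): print(k,v)
E
python3 ang.py k1.npy; python3 ang.py s1.npy; python3 ang.py s2.npy
```

```text
r12-15 [(np.float64(1.152), 1596)]
r18-21 [(np.float64(2.239), 2107), (np.float64(1.158), 772), (np.float64(2.879), 262), (np.float64(1.601), 245)]
r12-15 [(np.float64(6.241), 1544)]
r18-21 [(np.float64(2.238), 1666), (np.float64(6.264), 680), (np.float64(2.878), 229), (np.float64(1.591), 189)]
r12-15 [(np.float64(6.263), 2197), (np.float64(2.232), 18)]
r18-21 [(np.float64(2.239), 1927), (np.float64(6.276), 1296), (np.float64(4.116), 588), (np.float64(3.523), 243)]
```

Converted, 0.075 m / 0.3 = 0.25, 0.06 m / 0.3 = 0.2.

Request:
send_path(
  segments=[
    [[0.1, 0, 0, 0, 0.087], [0.2, 0, 0, 0, 0.087], [0.25, 0, 0.0333, 0, 0.087], [0.25, 0, 0.1, 0, 0.087], [0.25, 0, 0.1667, 0, 0.087], [0.25, 0, 0.1667, 0, 0.087], [0.25, 0, 0.1667, 0, 0.087]],
  ],
  squeeze=12,
)

```text
time: 11.1
ee_pos: [0.6388, 0.0063, 0.1248]
eef_rot: [1.0, 0.016, -0.001, 0.0]
ft_force: [-0.3, -0.4, -0.3]
width: 0.0873
grip_force: 0.0
```

```bash
python3 d.py 0.6388 0.0067 0.087 1.9
```

```text
t 11.1 delta [ 0.0001 -0.0004  0.0378] turn -0.0021 cur [0.6388 0.0063 0.1248] 1.78 tilt [-2.2e-03 -3.0e-04 -1.0e+00] F [-0.3 -0.4 -0.3] q7 -1.56
```

The rows are not in the units I measure in: shifts go in shares of 0.3 m and turns go in shares of pi rad. I convert before sending: 0.0378 m / 0.3 = 0.126, 0.03 m / 0.3 = 0.1.

```bash
python3 - <<'E'
from h import *
from ang import angles
for f in('k1','s1','s2'):
    c=np.load(f+'.npy',allow_pickle=True).item()
    u,v=[int(round(t)) for t in proj(c,np.array([.6388,.0067,.078]))]
    g=cv2.cvtColor(c['img'],cv2.COLOR_RGB2GRAY)[v-5:v+6,u-5:u+6]
    m=((g>60)&(g<150)).astype(np.uint8);m=cv2.morphologyEx(m,cv2.MORPH_OPEN,np.ones((3,3)))
    M=cv2.moments(m,True);hu,hv=u-5+M['m10']/M['m00'],v-5+M['m01']/M['m00']
    p=plane(c,hu,hv,.0765);print(f,hu,hv,p,angles(c,p[:2]))
E
```

```text
k1 322.58490566037733 116.66037735849056 [0.63831626 0.00657612 0.0765    ] {'r12-15': [(np.float64(1.159), 1621)], 'r18-21': [(np.float64(2.22), 2096), (np.float64(1.164), 825), (np.float64(3.493), 266), (np.float64(2.854), 256)]}
s1 363.42857142857144 150.57142857142858 [0.63931611 0.00723571 0.0765    ] {'r12-15': [(np.float64(6.203), 1500)], 'r18-21': [(np.float64(2.277), 1649), (np.float64(6.236), 641), (np.float64(1.618), 274), (np.float64(0.962), 178)]}
s2 427.0810810810811 185.6216216216216 [0.63931633 0.00633511 0.0765    ] {'r12-15': [(np.float64(6.226), 2185), (np.float64(2.231), 339)], 'r18-21': [(np.float64(2.239), 1897), (np.float64(6.251), 1294), (np.float64(4.148), 427), (np.float64(1.57), 297)]}
```

Request:
send_path(
  segments=[
    [[0, -0.0013, 0.05, 0, 0.087], [0, -0.0013, 0.1, 0, 0.087], [0, -0.0013, 0.126, 0, 0.087], [0, -0.0013, 0.126, 0, 0.087], [0, -0.0013, 0.126, 0, 0.05], [0, -0.0013, 0.126, 0, 0.05], [0, -0.0013, 0.126, 0, 0.05], [0, -0.0013, 0.126, 0, 0.05]],
  ],
  squeeze=12,
)

```text
time: 11.9
ee_pos: [0.6399, 0.0068, 0.0882]
eef_rot: [1.0, 0.016, 0.0, -0.0]
ft_force: [-0.1, -1.1, -0.3]
width: 0.0627
grip_force: 0.0
```

```bash
python3 d.py 0.6388 0.0067 0.087 1.9
```

```text
t 11.9 delta [-0.0011  0.0001  0.0012] turn -0.0019 cur [0.6399 0.0068 0.0882] 1.79 tilt [ 8.e-04  1.e-04 -1.e+00] F [-0.1 -1.1 -0.3] q7 -1.56
```

Converted, 0.001 m / 0.3 = 0.0033, -0.0008 m / 0.3 = -0.0027, -1 rad / 3.1416 = -0.3183.

Request:
send_path(
  segments=[
    [[-0.0027, 0, 0.0033, 0, 0.05], [-0.0027, 0, 0.0033, 0, 0.05], [-0.0027, 0, 0.0033, -0.0318, 0.05], [-0.0027, 0, 0.0033, -0.07, 0.05], [-0.0027, 0, 0.0033, -0.1114, 0.05], [-0.0027, 0, 0.0033, -0.1528, 0.05], [-0.0027, 0, 0.0033, -0.1942, 0.05], [-0.0027, 0, 0.0033, -0.2355, 0.05], [-0.0027, 0, 0.0033, -0.2769, 0.05], [-0.0027, 0, 0.0033, -0.3183, 0.05], [-0.0027, 0, 0.0033, -0.3183, 0.05], [-0.0027, 0, 0.0033, -0.3183, 0.05]],
  ],
  squeeze=12,
)

```text
time: 13.1
ee_pos: [0.6397, 0.0074, 0.088]
eef_rot: [0.87, 0.493, 0.001, 0.0]
ft_force: [0.1, 1.8, 5.4]
width: 0.0602
grip_force: 12.0
```

```bash
python3 d.py 0.6388 0.0067 0.087 59.2
```

```text
t 13.1 delta [-0.0011 -0.0004  0.001 ] turn -0.0014 cur [0.6397 0.0074 0.088 ] 59.12 tilt [ 0.0025  0.001  -1.    ] F [0.1 1.8 5.4] q7 -0.63
```

Converted, -0.09 m / 0.3 = -0.3, -0.075 m / 0.3 = -0.25.

Request:
send_path(
  segments=[
    [[0, 0, 0, 0, 0.087], [0, 0, 0, 0, 0.087], [0, 0, 0, 0, 0.087], [0, 0, 0, 0, 0.087], [0, 0, -0.1333, 0, 0.087], [-0.1, 0, -0.2667, 0, 0.087], [-0.2, 0, -0.3, 0, 0.087], [-0.25, 0, -0.3, 0, 0.087], [-0.25, 0, -0.3, 0, 0.087], [-0.25, 0, -0.3, 0, 0.087], [-0.25, 0, -0.3, 0, 0.087]],
  ],
)

```text
time: 14.2
ee_pos: [0.6002, -0.0557, 0.1754]
eef_rot: [0.869, 0.494, -0.001, -0.001]
ft_force: [0.8, -0.5, -1.4]
width: 0.087
grip_force: 0.0
```

```bash
cat > look.py <<'E'
from h import *
from ang import angles
import sys
c=grab('wrist');np.save(sys.argv[1]+'.npy',c,allow_pickle=True)
u,v=[int(round(t)) for t in proj(c,np.array([.6388,.0067,.078]))]
g=cv2.cvtColor(c['img'],cv2.COLOR_RGB2GRAY)
for n,p in(('nom',(.6388,.0067)),('k1',(.6383,.0066))):print(n,angles(c,p))
cv2.imwrite('pics/'+sys.argv[1]+'.png',cv2.resize(c['img'][max(v-45,0):v+45,u-45:u+45,::-1],None,fx=6,fy=6,interpolation=cv2.INTER_CUBIC));print(u,v)
E
python3 look.py k2
```

```text
nom {'r12-15': [(np.float64(1.153), 1140)], 'r18-21': [(np.float64(1.206), 1822), (np.float64(3.773), 133), (np.float64(2.499), 122), (np.float64(1.854), 117)]}
k1 {'r12-15': [(np.float64(1.16), 1117)], 'r18-21': [(np.float64(1.21), 1839), (np.float64(3.756), 188), (np.float64(4.393), 170), (np.float64(5.033), 123)]}
326 119
```

View pics/k2.png

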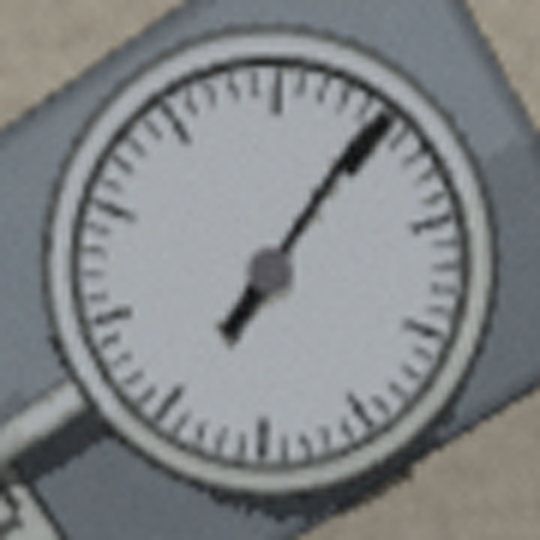

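The pointer lies nearly under the zero line (about (369,143) in the crop, hub (270,270)); the zero line looks about 0.05 rad too far clockwise. I refine this with the major ticks, independent of the assumed centre.

```bash
cat > fine.py <<'E'
from h import *
import sys
def fine(c,ctr=(.6388,.0067),z=.0765,yaw=np.radians(1.9),show=False):
    # rectify the dial plane: image up = stand +y, right = +x ; 10 px/mm
    k=10;n=620;cs,sn=np.cos(yaw),np.sin(yaw)
    def W(px,py): X,Y=(px-n/2)/k/1e3,-(py-n/2)/k/1e3;return np.array([ctr[0]+X*cs-Y*sn,ctr[1]+X*sn+Y*cs,z])
    q=np.float32([(0,0),(n,0),(n,n),(0,n)]);H=cv2.getPerspectiveTransform(np.float32([proj(c,W(*p)) for p in q]),q)
    g=cv2.warpPerspective(cv2.cvtColor(c['img'],cv2.COLOR_RGB2GRAY),H,(n,n),flags=cv2.INTER_CUBIC)
    cen=np.array([n/2,n/2])
    for it in range(4):
        pol=cv2.warpPolar(g,(310,1440),tuple(cen),310,cv2.WARP_POLAR_LINEAR|cv2.INTER_LINEAR).astype(float)
        prof=lambda a,b:(lambda d:np.clip(np.median(d)-d,0,None))(pol[:,a:b].mean(1))
        T=np.arange(1440)*np.pi/720
        def pk(d,t0,w):
            e=(T-t0+np.pi)%(2*np.pi)-np.pi;m=abs(e)<w;dd=np.clip(d-.3*d[m].max(),0,None);return t0+(e*dd)[m].sum()/dd[m].sum()
        d=prof(215,240)
        # phase of the 10 major ticks
        b=np.angle((d*np.exp(10j*T)).sum())/10
        th=np.array([b+i*np.pi/5 for i in range(10)]);me=np.array([pk(d,t,.12) for t in th])
        A=np.c_[np.ones(10),-np.sin(th),np.cos(th)];x,_,_,_=np.linalg.lstsq(A,me-th,rcond=None)
        cen=cen+x[1:]*227
    b+=x[0];res=(me-th-A@x).std()
    tip=prof(100,150);t=T[tip.argmax()];t=pk(tip,t,.15);tl=pk(prof(45,75),t+np.pi,.35)
    P=cen+125*np.array([np.cos(t),np.sin(t)]);Q=cen+60*np.array([np.cos(tl),np.sin(tl)])
    line=np.arctan2(*(P-Q)[::-1]);cw=lambda a:(a+np.pi/2)%(2*np.pi)
    maj=[cw(b+i*np.pi/5) for i in range(10)];z0=prof(175,195);k0=int(np.argmax([np.where(abs((T-b-i*np.pi/5+np.pi)%(2*np.pi)-np.pi)<.08,z0,0).sum() for i in range(10)]))
    print('centre off mm',np.round((cen-n/2)/k,2),'res',round(res,4),'ZERO',round(maj[k0],4),'tip',round(cw(t),4),'tail',round(cw(tl-np.pi),4),'LINE',round(cw(line),4),'zero-tip',round(maj[k0]-cw(t),4))
    return g
if __name__=='__main__':
    for f in sys.argv[1:]:fine(np.load(f+'.npy',allow_pickle=True).item())
E
python3 fine.py s1 k1 k2
```

```text
centre off mm [-0.01 -0.26] res 0.0069 ZERO 2.2498 tip 6.2398 tail 0.0387 LINE 6.2664 zero-tip -3.99
centre off mm [-0.13 -0.34] res 0.0047 ZERO 2.2418 tip 1.1762 tail 1.1609 LINE 1.1713 zero-tip 1.0655
centre off mm [-0.18 -0.26] res 0.0062 ZERO 1.2354 tip 1.1695 tail 1.1734 LINE 1.1707 zero-tip 0.066
```

Converted, 0.09 m / 0.3 = 0.3, 0.075 m / 0.3 = 0.25.

Request:
send_path(
  segments=[
    [[0.1, 0, 0, 0, 0.087], [0.2, 0, 0, 0, 0.087], [0.25, 0, 0.0333, 0, 0.087], [0.25, 0, 0.1667, 0, 0.087], [0.25, 0, 0.2667, 0, 0.087], [0.25, 0, 0.3, 0, 0.087], [0.25, 0, 0.3, 0, 0.087], [0.25, 0, 0.3, 0, 0.05], [0.25, 0, 0.3, 0, 0.05], [0.25, 0, 0.3, 0, 0.05], [0.25, 0, 0.3, 0, 0.05], [0.25, 0, 0.3, 0, 0.05]],
  ],
  squeeze=12,
)

```text
time: 15.45
ee_pos: [0.6393, 0.0067, 0.0876]
eef_rot: [0.87, 0.493, 0.001, 0.0]
ft_force: [0.3, -1.0, 4.2]
width: 0.0603
grip_force: 12.0
```

Request:
send_path(
  segments=[
    [[0, 0, 0, 0, 0.05], [0, 0, 0, 0, 0.05], [0, 0, 0, -0.0105, 0.05], [0, 0, 0, -0.021, 0.05], [0, 0, 0, -0.021, 0.05], [0, 0, 0, -0.021, 0.05], [0, 0, 0, -0.021, 0.05]],
  ],
  squeeze=12,
)

```text
time: 16.15
ee_pos: [0.6394, 0.0067, 0.0875]
eef_rot: [0.853, 0.521, 0.001, 0.0]
ft_force: [-0.5, -1.8, 5.6]
width: 0.0604
grip_force: 12.0
```

Request:
send_path(
  segments=[
    [[0, 0, 0, 0, 0.087], [0, 0, 0, 0, 0.087], [0, 0, 0, 0, 0.087], [0, 0, 0, 0, 0.087], [0, 0, -0.1333, 0, 0.087], [-0.1, 0, -0.2667, 0, 0.087], [-0.2, 0, -0.3, 0, 0.087], [-0.25, 0, -0.3, 0, 0.087], [-0.25, 0, -0.3, 0, 0.087], [-0.25, 0, -0.3, 0, 0.087], [-0.25, 0, -0.3, 0, 0.087]],
  ],
)

```text
time: 17.25
ee_pos: [0.6045, -0.058, 0.1754]
eef_rot: [0.853, 0.522, -0.001, -0.001]
ft_force: [0.4, 1.1, 0.0]
width: 0.0871
grip_force: 0.0
```

```bash
python3 look.py k3; python3 fine.py k3;python3 d.py 0.5349 0.0031 0.0457 1.8
```

```text
nom {'r12-15': [(np.float64(1.149), 1117)], 'r18-21': [(np.float64(1.153), 1452), (np.float64(2.425), 155), (np.float64(3.069), 138), (np.float64(3.703), 114)]}
k1 {'r12-15': [(np.float64(1.158), 1104)], 'r18-21': [(np.float64(1.16), 1457), (np.float64(3.685), 183), (np.float64(4.328), 162), (np.float64(3.044), 150)]}
326 119
centre off mm [-0.53 -0.24] res 0.0073 ZERO 1.1811 tip 1.177 tail 1.1688 LINE 1.1744 zero-tip 0.0041
t 17.3 delta [ 0.0229 -0.0897  0.13  ] turn 1.068 cur [ 0.6046 -0.0582  0.1755] 62.99 tilt [-1.6e-03  7.0e-04 -1.0e+00] F [0.2 0.8 0. ] q7 -0.45
```

The zero line is within about 0.004 rad of the pointer. Next I regrasp the block and draw it out.

Converted, -0.09 m / 0.3 = -0.3, -0.08 m / 0.3 = -0.2667, 1.068 rad / 3.1416 = 0.34.

Request:
send_path(
  segments=[
    [[0.0167, -0.0667, 0, 0.0446, 0.045], [0.0333, -0.1333, 0, 0.0891, 0.045], [0.05, -0.2, 0, 0.1337, 0.045], [0.0667, -0.2667, 0, 0.1783, 0.045], [0.0767, -0.3, 0, 0.2228, 0.045], [0.0767, -0.3, 0.0667, 0.2674, 0.045], [0.0767, -0.3, 0.1333, 0.3119, 0.045], [0.0767, -0.3, 0.2, 0.34, 0.045], [0.0767, -0.3, 0.2, 0.34, 0.045], [0.0767, -0.3, 0.2, 0.34, 0.045]],
  ],
)

```text
time: 18.3
ee_pos: [0.535, 0.0023, 0.1167]
eef_rot: [1.0, 0.017, -0.0, -0.0]
ft_force: [-0.0, 0.3, 0.7]
width: 0.0448
grip_force: 0.0
```

```bash
python3 d.py 0.5349 0.0031 0.0457 1.8
```

```text
t 18.3 delta [-0.     -0.0008  0.071 ] turn 0.0017 cur [0.535  0.0023 0.1167] 1.9 tilt [-9.e-04  0.e+00 -1.e+00] F [-0.   0.3  0.7] q7 -1.61
```

Converted, 0.0708 m / 0.3 = 0.236, 0.066 m / 0.3 = 0.22.

Request:
send_path(
  segments=[
    [[0, -0.002, 0.1, 0, 0.045], [0, -0.002, 0.1833, 0, 0.045], [0, -0.002, 0.22, 0, 0.045], [0, -0.002, 0.236, 0, 0.045], [0, -0.002, 0.236, 0, 0.045], [0, -0.002, 0.236, 0, 0.0], [0, -0.002, 0.236, 0, 0.0], [0, -0.002, 0.236, 0, 0.0], [0, -0.002, 0.236, 0, 0.0], [0, -0.002, 0.236, 0, 0.0]],
  ],
  squeeze=25,
)

```text
time: 19.3
ee_pos: [0.5352, 0.0023, 0.0464]
eef_rot: [1.0, 0.015, 0.0, -0.0]
ft_force: [-1.6, 0.8, 3.1]
width: 0.0196
grip_force: 25.0
```

```bash
python3 d.py 0.4849 0.0015 0.0457 1.8
```

```text
t 19.3 delta [-0.0503 -0.0006  0.0007] turn -0.0021 cur [0.5352 0.0023 0.0464] 1.68 tilt [ 6.e-04  3.e-04 -1.e+00] F [-1.6  0.8  3.1] q7 -1.61
```

Converted, -0.052 m / 0.3 = -0.1733, -0.047 m / 0.3 = -0.1567.

Request:
send_path(
  segments=[
    [[-0.01, 0, -0.001, 0, 0], [-0.0267, 0, -0.001, 0, 0], [-0.0433, 0, -0.001, 0, 0], [-0.06, 0, -0.001, 0, 0], [-0.0767, 0, -0.001, 0, 0], [-0.0933, 0, -0.001, 0, 0], [-0.1067, 0, -0.001, 0, 0], [-0.12, 0, -0.001, 0, 0], [-0.1367, 0, -0.001, 0, 0], [-0.1567, 0, -0.001, 0, 0], [-0.1733, 0, -0.001, 0, 0], [-0.1733, 0, -0.01, 0, 0]],
  ],
)

```text
time: 20.5
ee_pos: [0.4813, 0.0005, 0.0483]
eef_rot: [1.0, 0.015, -0.001, 0.0]
ft_force: [-0.3, 0.2, -1.6]
width: 0.0195
grip_force: 25.0
```

Request:
send_path(
  segments=[
    [[0, 0, -0.0667, 0, 0], [0, 0, -0.1667, 0, 0], [0, 0, -0.1667, 0, 0], [0, 0, -0.1667, 0, 0]],
  ],
)

```text
time: 20.9
ee_pos: [0.4828, 0.0006, 0.0989]
eef_rot: [1.0, 0.015, -0.0, -0.0]
ft_force: [0.1, -0.3, -1.7]
width: 0.0196
grip_force: 25.0
```

```bash
python3 d.py 0.6008 0.1667 0.04 6.0
```

```text
t 20.9 delta [ 0.1228 -0.1626  0.0589] turn -0.0755 cur [0.4828 0.0006 0.0989] 1.67 tilt [-0.  0. -1.] F [ 0.1 -0.3 -1.7] q7 -1.63
```

Converted, -0.1626 m / 0.3 = -0.542, -0.15 m / 0.3 = -0.5, -0.0755 rad / 3.1416 = -0.024.

Request:
send_path(
  segments=[
    [[0, -0.1333, 0, -0.0064, 0], [0, -0.2667, 0, -0.0127, 0], [0.0667, -0.4, 0, -0.024, 0], [0.2, -0.5, 0, -0.024, 0], [0.3333, -0.542, 0, -0.024, 0], [0.4093, -0.542, 0.0667, -0.024, 0], [0.4093, -0.542, 0.1667, -0.024, 0], [0.4093, -0.542, 0.195, -0.024, 0], [0.4093, -0.542, 0.195, -0.024, 0], [0.4093, -0.542, 0.195, -0.024, 0]],
  ],
)

```text
time: 21.9
ee_pos: [0.6008, 0.1668, 0.041]
eef_rot: [0.999, 0.052, -0.0, -0.0]
ft_force: [0.5, 0.3, -0.0]
width: 0.0192
grip_force: 25.0
```

```bash
python3 d.py 0.6008 0.1667 0.0305 6.0
```

```text
t 21.9 delta [0.     0.0001 0.0105] turn 0.0001 cur [0.6008 0.1668 0.041 ] 6.01 tilt [-1.e-04  1.e-04 -1.e+00] F [ 0.5  0.3 -0. ] q7 -1.83
```

Converted, -0.1 m / 0.3 = -0.3333, -0.09 m / 0.3 = -0.3.

Request:
send_path(
  segments=[
    [[0, 0, 0.02, 0, 0], [0, 0, 0.03, 0, 0], [0, 0, 0.035, 0, 0], [0, 0, 0.035, 0, 0], [0, 0, 0.035, 0, 0.045], [0, 0, 0.035, 0, 0.045], [0, 0, 0.035, 0, 0.045], [0, 0, -0.0333, 0, 0.045], [0, 0, -0.1667, 0, 0.045], [0, 0, -0.3, 0, 0.087], [0, 0, -0.3333, 0, 0.087], [0, 0, -0.3333, 0, 0.087]],
  ],
)

```text
time: 23.1
ee_pos: [0.6022, 0.1671, 0.1426]
eef_rot: [0.999, 0.052, 0.002, -0.001]
ft_force: [-0.2, -0.0, -0.3]
width: 0.0612
grip_force: 0.0
```

```bash
python3 d.py 0.608 0.259 0.1 66.2
python3 - <<'E'
from h import *
c=grab('side')
g=cv2.cvtColor(c['img'],cv2.COLOR_RGB2GRAY)
for b in blobs(g[150:220,250:380]>120,30): print(np.round(np.add(b[0][0],(250,150)),1),b[1])
E
```

```text
t 23.1 delta [ 0.0152 -0.0907  0.0428] turn -1.0508 cur [0.6022 0.1671 0.1426] 6.0 tilt [ 0.0039  0.0013 -1.    ] F [-0.2 -0.  -0.3] q7 -1.82
[281.5 203. ] 32.5
[333.4 193.3] 140.5
[311.  170.5] 52.0
[361.  184.5] 1780.5
[290.5 184.5] 2051.5
```

Converted, -0.0907 m / 0.3 = -0.3023, -0.09 m / 0.3 = -0.3, -1.05 rad / 3.1416 = -0.3342.

Request:
send_path(
  segments=[
    [[0, -0.1, 0, -0.0477, 0.087], [0.0167, -0.2, 0, -0.0955, 0.087], [0.0333, -0.3, 0, -0.1432, 0.087], [0.05, -0.3023, 0, -0.191, 0.087], [0.05, -0.3023, 0.0333, -0.2387, 0.087], [0.05, -0.3023, 0.0667, -0.2865, 0.087], [0.05, -0.3023, 0.1, -0.3342, 0.087], [0.05, -0.3023, 0.1333, -0.3342, 0.087], [0.05, -0.3023, 0.1333, -0.3342, 0.087], [0.05, -0.3023, 0.1333, -0.3342, 0.087]],
  ],
)

```text
time: 24.15
ee_pos: [0.6061, 0.2584, 0.0997]
eef_rot: [0.839, 0.544, -0.001, -0.0]
ft_force: [-0.4, 0.8, 0.2]
width: 0.0871
grip_force: 0.0
```

```bash
python3 d.py 0.608 0.259 0.0285 66.2
```

```text
t 24.15 delta [0.0014 0.0016 0.0712] turn -0.0042 cur [0.6061 0.2584 0.0997] 65.96 tilt [-1.2e-03 -5.0e-04 -1.0e+00] F [-0.4  0.8  0.2] q7 -0.98
```

Converted, 0.0705 m / 0.3 = 0.235, 0.066 m / 0.3 = 0.22, -0.004 rad / 3.1416 = -0.0013.

Request:
send_path(
  segments=[
    [[0.0033, 0.0033, 0.1, -0.0013, 0.087], [0.0033, 0.0033, 0.1833, -0.0013, 0.087], [0.0033, 0.0033, 0.22, -0.0013, 0.087], [0.0033, 0.0033, 0.235, -0.0013, 0.087], [0.0033, 0.0033, 0.235, -0.0013, 0.087], [0.0033, 0.0033, 0.235, -0.0013, 0.04], [0.0033, 0.0033, 0.235, -0.0013, 0.04], [0.0033, 0.0033, 0.235, -0.0013, 0.04], [0.0033, 0.0033, 0.235, -0.0013, 0.04], [0.0033, 0.0033, 0.235, -0.0013, 0.04], [0.0033, 0.0033, 0.235, -0.0013, 0.04]],
  ],
  squeeze=15,
)

```text
time: 25.25
ee_pos: [0.6079, 0.2591, 0.0302]
eef_rot: [0.837, 0.547, 0.0, 0.0]
ft_force: [-0.1, -0.6, 2.6]
width: 0.0544
grip_force: 15.0
```

```bash
python3 d.py 0.61 0.235 0.032 91.9
```

```text
t 25.25 delta [-0.0212  0.0116 -0.0018] turn -0.4454 cur [0.6079 0.2591 0.0302] 66.38 tilt [ 4.e-04  1.e-04 -1.e+00] F [-0.1 -0.6  2.6] q7 -0.99
```

Converted, -0.0212 m / 0.3 = -0.0707, -0.008 m / 0.3 = -0.0267, -0.4454 rad / 3.1416 = -0.1418.

Request:
send_path(
  segments=[
    [[0, 0, -0.0267, 0, 0.04], [0, 0, -0.05, 0, 0.04], [-0.0167, 0.01, -0.05, -0.0382, 0.04], [-0.04, 0.02, -0.05, -0.0764, 0.04], [-0.06, 0.03, -0.05, -0.1146, 0.04], [-0.0707, 0.0387, -0.05, -0.1418, 0.04], [-0.0707, 0.0387, -0.05, -0.1418, 0.04], [-0.0707, 0.0387, -0.0233, -0.1418, 0.04], [-0.0707, 0.0387, -0.01, -0.1418, 0.04], [-0.0707, 0.0387, 0, -0.1418, 0.04], [-0.0707, 0.0387, 0.0017, -0.1418, 0.04], [-0.0707, 0.0387, 0.0017, -0.1418, 0.04]],
  ],
)

```text
time: 26.45
ee_pos: [0.6094, 0.2354, 0.0298]
eef_rot: [0.695, 0.719, -0.0, -0.0]
ft_force: [-3.3, -1.7, 7.7]
width: 0.055
grip_force: 15.0
```

```bash
python3 d.py 0.61 0.235 0.0302 91.9
```

```text
t 26.45 delta [-0.0004  0.0006 -0.0004] turn -0.0004 cur [0.6094 0.2354 0.0298] 91.88 tilt [-8.e-04 -3.e-04 -1.e+00] F [-3.3 -1.7  7.7] q7 -0.55
```

Request:
send_path(
  segments=[
    [[0, 0, 0, 0, 0.087], [0, 0, 0, 0, 0.087], [0, 0, 0, 0, 0.087], [0, 0, -0.1, 0, 0.087], [0, 0, -0.2333, 0, 0.04], [0, 0, -0.2333, 0, 0.04], [0, 0, -0.2333, 0, 0.04]],
  ],
)

```text
time: 27.15
ee_pos: [0.6105, 0.2353, 0.1004]
eef_rot: [0.695, 0.719, 0.001, 0.001]
ft_force: [-0.3, -0.1, -0.2]
width: 0.0696
grip_force: 0.0
```

```bash
python3 d.py 0.594 0.2344 0.0295 1.9
```

```text
t 27.15 delta [-0.0004 -0.0167  0.0709] turn 1.5707 cur [0.6105 0.2353 0.1004] 91.9 tilt [ 2.1e-03  7.0e-04 -1.0e+00] F [-0.3 -0.1 -0.2] q7 -0.53
```

Converted, 0.035 m / 0.3 = 0.1167, 0.03 m / 0.3 = 0.1, 1.5707 rad / 3.1416 = 0.5.

Request:
send_path(
  segments=[
    [[0, -0.01, 0, 0.0446, 0.04], [0, -0.02, 0, 0.0891, 0.04], [0, -0.03, 0, 0.1337, 0.04], [0, -0.04, 0, 0.1783, 0.04], [0, -0.05, 0, 0.2228, 0.04], [0, -0.0557, 0, 0.2674, 0.04], [0, -0.0557, 0, 0.3119, 0.04], [0, -0.0557, 0, 0.3565, 0.04], [0, -0.0557, 0.0333, 0.4011, 0.04], [0, -0.0557, 0.0667, 0.4456, 0.04], [0, -0.0557, 0.1, 0.4902, 0.04], [0, -0.0557, 0.1167, 0.5, 0.04]],
  ],
)

```text
time: 28.35
ee_pos: [0.592, 0.2338, 0.0621]
eef_rot: [1.0, 0.015, -0.001, 0.001]
ft_force: [-0.0, 0.5, -1.0]
width: 0.04
grip_force: 0.0
```

Request:
send_path(
  segments=[
    [[0, 0, 0, 0, 0.04], [0, 0, 0, 0, 0.04]],
  ],
)

```text
time: 28.55
ee_pos: [0.5931, 0.2344, 0.0643]
eef_rot: [1.0, 0.018, -0.0, 0.0]
ft_force: [-0.3, 0.6, 1.0]
width: 0.0402
grip_force: 0.0
```

```bash
python3 d.py 0.5935 0.2349 0.0295 1.9
python3 - <<'E'
from h import *
c=grab('side')
g=cv2.cvtColor(c['img'],cv2.COLOR_RGB2GRAY)
for b in blobs(g[150:220,250:380]>120,25): print(np.round(np.add(b[0][0],(250,150)),1),b[1],plane(c,*np.add(b[0][0],(250,150)),.012))
print(proj(c,np.array([.6095,.2354,.012])))
E
```

```text
t 28.55 delta [ 0.0004 -0.0005  0.0348] turn 0.0035 cur [0.5931 0.2344 0.0643] 2.1 tilt [-3.e-04 -2.e-04 -1.e+00] F [-0.3  0.6  1. ] q7 -2.0
[280.7 202.8] 27.0 [0.50743537 0.1959362  0.012     ]
[333.4 193.3] 144.0 [0.62038649 0.17157064 0.012     ]
[315.9 176.2] 26.0 [0.61113883 0.23923855 0.012     ]
[288.8 163.9] 59.0 [0.57364172 0.30695152 0.012     ]
[341.5 184.5] 2087.0 [0.64933202 0.18852228 0.012     ]
[275.  184.5] 1633.0 [0.51816464 0.25494729 0.012     ]
[316.00577701 177.38072283]
```

Bar where expected (side 315.9,176.2). Grasp it and lift.

Converted, 0.0348 m / 0.3 = 0.116, 0.027 m / 0.3 = 0.09, 0.0035 rad / 3.1416 = 0.0011.

Request:
send_path(
  segments=[
    [[0, -0.0017, 0.05, 0.0011, 0.04], [0, -0.0017, 0.09, 0.0011, 0.04], [0, -0.0017, 0.116, 0.0011, 0.04], [0, -0.0017, 0.116, 0.0011, 0.04], [0, -0.0017, 0.116, 0.0011, 0], [0, -0.0017, 0.116, 0.0011, 0], [0, -0.0017, 0.116, 0.0011, 0], [0, -0.0017, 0.116, 0.0011, 0], [0, -0.0017, 0.116, 0.0011, 0]],
  ],
  squeeze=25,
)

```text
time: 29.5
ee_pos: [0.5933, 0.235, 0.03]
eef_rot: [1.0, 0.015, 0.0, -0.0]
ft_force: [0.1, -1.4, 1.2]
width: 0.0099
grip_force: 25.0
```

```bash
python3 d.py 0.5935 0.2349 0.0295 1.9
```

```text
t 29.5 delta [0.0002 0.0001 0.0005] turn -0.0032 cur [0.5933 0.235  0.03  ] 1.72 tilt [ 5.e-04  2.e-04 -1.e+00] F [ 0.1 -1.4  1.2] q7 -2.01
```

Request:
send_path(
  segments=[
    [[0, 0, -0.0333, 0, 0], [0, 0, -0.1333, 0, 0], [0, 0, -0.2333, 0, 0], [0, 0, -0.2333, 0, 0], [0, 0, -0.2333, 0, 0]],
  ],
)

```text
time: 30.0
ee_pos: [0.5936, 0.2351, 0.1009]
eef_rot: [1.0, 0.015, 0.001, -0.0]
ft_force: [-0.4, 1.1, -1.5]
width: 0.0095
grip_force: 25.0
```

```bash
python3 d.py 0.4868 0.0016 0.055 1.9
```

```text
t 30.0 delta [-0.1138  0.2302  0.0455] turn -0.0033 cur [0.5936 0.2351 0.1009] 1.71 tilt [ 1.8e-03  8.0e-04 -1.0e+00] F [-0.4  1.1 -1.5] q7 -2.01
```

Converted, 0.2302 m / 0.3 = 0.7673, 0.047 m / 0.3 = 0.1567, -0.003 rad / 3.1416 = -0.001.

Request:
send_path(
  segments=[
    [[-0.1, 0.0333, 0, 0, 0], [-0.2333, 0.1, 0, 0, 0], [-0.3333, 0.2, 0, 0, 0], [-0.3767, 0.3333, 0, 0, 0], [-0.3767, 0.4667, 0, 0, 0], [-0.3767, 0.6, 0, 0, 0], [-0.3767, 0.7167, 0.0333, 0, 0], [-0.3767, 0.7673, 0.1, -0.001, 0], [-0.3767, 0.7673, 0.14, -0.001, 0], [-0.3767, 0.7673, 0.1567, -0.001, 0], [-0.3767, 0.7673, 0.1567, -0.001, 0], [-0.3767, 0.7673, 0.1567, -0.001, 0]],
  ],
)

```text
time: 31.2
ee_pos: [0.4874, 0.0027, 0.0529]
eef_rot: [1.0, 0.017, 0.0, -0.0]
ft_force: [0.8, 0.4, -0.4]
width: 0.0098
grip_force: 25.0
```

```bash
python3 d.py 0.4868 0.0016 0.046 1.9
```

```text
t 31.2 delta [-0.0006  0.0011  0.0069] turn 0.0016 cur [0.4874 0.0027 0.0529] 1.99 tilt [ 3.e-04  3.e-04 -1.e+00] F [ 0.8  0.4 -0.4] q7 -1.62
```

Converted, 0.007 m / 0.3 = 0.0233, 0.0066 m / 0.3 = 0.022, 0.0016 rad / 3.1416 = 0.0005.

Request:
send_path(
  segments=[
    [[0, 0.0027, 0.01, 0.0005, 0], [0, 0.0027, 0.0183, 0.0005, 0], [0, 0.0027, 0.022, 0.0005, 0], [0, 0.0027, 0.0233, 0.0005, 0], [0, 0.0027, 0.0233, 0.0005, 0]],
  ],
)

```text
time: 31.7
ee_pos: [0.4871, 0.0008, 0.0458]
eef_rot: [1.0, 0.016, 0.0, -0.0]
ft_force: [-1.9, 1.5, 3.8]
width: 0.0095
grip_force: 25.0
```

```bash
python3 d.py 0.4868 0.0016 0.046 1.9
```

```text
t 31.7 delta [-0.0003 -0.0008 -0.0002] turn -0.0018 cur [0.4871 0.0008 0.0458] 1.8 tilt [ 0.e+00  2.e-04 -1.e+00] F [-1.9  1.5  3.8] q7 -1.62
```

Converted, 0.0385 m / 0.3 = 0.1283, -0.0006 m / 0.3 = -0.002.

Request:
send_path(
  segments=[
    [[0.0167, -0.0013, -0.001, 0, 0], [0.0333, -0.002, -0.001, 0, 0], [0.05, -0.002, -0.001, 0, 0], [0.0583, -0.002, -0.001, 0, 0], [0.0667, -0.002, -0.001, 0, 0], [0.075, -0.002, -0.001, 0, 0], [0.0833, -0.002, -0.001, 0, 0], [0.0933, -0.002, -0.001, 0, 0], [0.1067, -0.002, -0.001, 0, 0], [0.1183, -0.002, -0.001, 0, 0], [0.1283, -0.002, -0.001, 0, 0], [0.1283, -0.002, -0.001, 0, 0]],
  ],
)

```text
time: 32.9
ee_pos: [0.5264, 0.0025, 0.0459]
eef_rot: [1.0, 0.016, 0.001, -0.0]
ft_force: [1.3, -0.1, -1.0]
width: 0.0093
grip_force: 25.0
```

```bash
python3 d.py 0.5258 0.0029 0.046 1.9
```

```text
t 32.9 delta [-0.0005 -0.0005 -0.0001] turn -0.0019 cur [0.5264 0.0025 0.0459] 1.79 tilt [ 0.001  0.    -1.   ] F [ 1.3 -0.1 -1. ] q7 -1.61
```

Release, retreat, and look from above.

Converted, -0.13 m / 0.3 = -0.4333, -0.12 m / 0.3 = -0.4.

Request:
send_path(
  segments=[
    [[0, 0, 0.001, 0, 0], [0, 0, 0.001, 0, 0.045], [0, 0, 0.001, 0, 0.045], [0, 0, 0.001, 0, 0.045], [0, 0, 0.001, 0, 0.045], [0, 0, -0.0333, 0, 0.045], [0, 0, -0.1333, 0, 0.045], [0.0333, 0, -0.2667, 0, 0.045], [0.1, 0, -0.4, 0, 0.087], [0.1233, 0, -0.4333, 0, 0.087], [0.1233, 0, -0.4333, 0, 0.087], [0.1233, 0, -0.4333, 0, 0.087]],
  ],
)

```text
time: 34.1
ee_pos: [0.5617, 0.0035, 0.1749]
eef_rot: [1.0, 0.016, -0.001, 0.0]
ft_force: [-0.4, 0.2, -1.0]
width: 0.0692
grip_force: 0.0
```

Request:
send_path(
  segments=[
    [[0, 0, 0, 0, 0.087], [0, 0, 0, 0, 0.087], [0, 0, 0, 0, 0.087]],
  ],
)

```text
time: 34.4
ee_pos: [0.562, 0.0035, 0.1752]
eef_rot: [1.0, 0.016, -0.001, 0.0]
ft_force: [-0.5, 0.3, 0.0]
width: 0.0857
grip_force: 0.0
```

```bash
python3 look.py k4; python3 fine.py k4
python3 - <<'E'
from h import *
c=np.load('k4.npy',allow_pickle=True).item();sd=grab('side')
cv2.imwrite('pics/k4c.png',np.hstack([cv2.resize(c['img'][60:250,230:420,::-1],(400,400),interpolation=cv2.INTER_CUBIC),cv2.resize(sd['img'][140:300,230:430,::-1],(400,400))]))
E
```

```text
nom {'r12-15': [(np.float64(1.15), 1536)], 'r18-21': [(np.float64(1.154), 2052), (np.float64(3.072), 264), (np.float64(1.793), 214), (np.float64(3.703), 199)]}
k1 {'r12-15': [(np.float64(1.159), 1606)], 'r18-21': [(np.float64(1.16), 2045), (np.float64(3.047), 268), (np.float64(3.684), 244), (np.float64(4.324), 174)]}
322 114
centre off mm [-0.26 -0.41] res 0.0036 ZERO 1.1682 tip 1.1819 tail 1.1523 LINE 1.1723 zero-tip -0.0137
```

View pics/k4c.png

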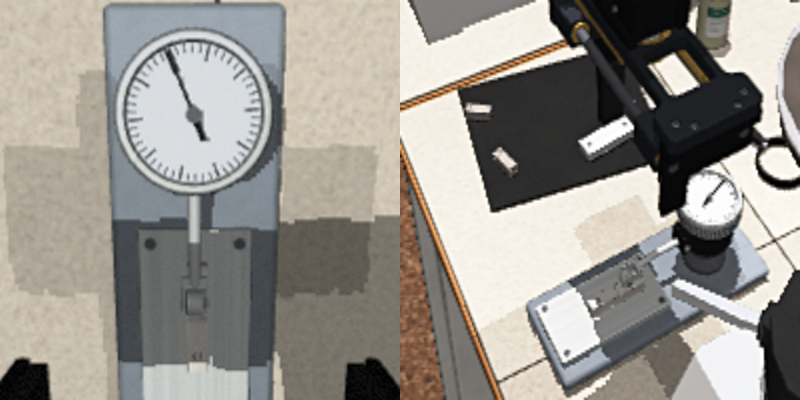

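The bar lies flat under the roller with the dial at zero, and the block is flat on the mat with the halves undisturbed. The arm is clear, so I hand in.

```bash
python3 -c "
from bench import r
print(r.close_job())"
```

```text
the job is handed in; nothing more can be done
None
```

The job is handed in at about 34 s of the 72 s allowed: the dial was zeroed on the setting block, which is back flat on the mat, and the bar now lies under the roller reading zero to within about 0.015 rad.

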